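# Seal the filament dry box

## Task

Pull the white lid out from under the wooden riser shelf by its orange tab until it is completely clear of the shelf, and let go of it flat on the table. Then take it by the black handle, lay it gently on the grey filament dry box without pushing the corner pads down, and let go. Finally press the lid down one corner at a time, each corner all the way before the next, until all four are home and the lid sits flat and sealed; leave the other things where they are.

Things in the scene. Friction and masses are not known exactly. Their poses are not given: they have to be found in the camera images.
- box: grey open dry box fixed to the table, outside 150 (x) x 170 (y) mm, walls 18 mm thick, mouth 114 x 134 mm, rim 79.5 mm high, a spool lying inside (top 46 mm). Origin: centre of its underside on the table, z up. A black gasket pad stands on each rim corner. May be left or right of the robot
- lid: loose lid, 0.25-0.5 kg, right way up: white plate 150 (x) x 170 (y) x 8 mm at z 12 to 20 mm. Origin: centre of the underside of the black plug (106 x 126 mm, 12 mm deep) under the plate; on the table origin z = 0. Starts flat, partly under the riser, tab (-x) out. Laid on raised pads its origin is at z = 76 mm (plug 3.5 mm in the mouth), sealed 68 mm. Fits either way round with 4 mm play each side
- lid_dot (a point): one of the four flat orange dots on the lid's top that show where to press the corners, the one at (-60, 70, 20) mm in lid; the others are at (-60, -70), (60, -70) and (60, 70). Pressing one corner makes the lid rock and the far corner lift; that is normal
- lid_tab (a point): grip point on the lid's orange pull tab, at (-97, 0, 24) mm in lid. The tab is an upright fin 14 mm thick (y) sticking out 40 mm from the middle of the lid's -x edge, z 12 to 36 mm; pinch across y
- lid_handle (a point): middle of the lid's black bridge handle, at (0, 0, 52) mm in lid: a bar 90 mm long along y, 16 mm wide (x), z 44 to 60 mm, on two end posts; pinch across x
- riser: fixed wooden riser shelf, white sides, open to its front. Deck 160 (x) x 300 (y) mm, 85 to 100 mm above the table; sides 265 mm apart. Origin: on the table 80 mm in front of (-x of) the deck's front edge, mid-width; +x points in under the deck, things come out along -x. The lid (75 mm from centre to rear edge) is clear of it when its centre is at x < 0 in this frame
- pad_a (a joint): gasket pad, black 17 mm square, on the tub's rim at its (-x, +y) corner, centre (-66, 76) mm in box; value = how far it is pressed down in m, 0 = standing 8 mm above the closed level (pad top at z = 88 mm), 0.008 = fully down (lid underside at 80 mm). It yields at about 9 N straight down and stays where it is left
- pad_b (a joint): gasket pad, black 17 mm square, on the tub's rim at its (-x, -y) corner, centre (-66, -76) mm in box; value = how far it is pressed down in m, 0 = standing 8 mm above the closed level (pad top at z = 88 mm), 0.008 = fully down (lid underside at 80 mm). It yields at about 9 N straight down and stays where it is left
- pad_c (a joint): gasket pad, black 17 mm square, on the tub's rim at its (+x, -y) corner, centre (66, -76) mm in box; value = how far it is pressed down in m, 0 = standing 8 mm above the closed level (pad top at z = 88 mm), 0.008 = fully down (lid underside at 80 mm). It yields at about 9 N straight down and stays where it is left
- pad_d (a joint): gasket pad, black 17 mm square, on the tub's rim at its (+x, +y) corner, centre (66, 76) mm in box; value = how far it is pressed down in m, 0 = standing 8 mm above the closed level (pad top at z = 88 mm), 0.008 = fully down (lid underside at 80 mm). It yields at about 9 N straight down and stays where it is left
- spool: bystander: blue filament spool, 90 mm wide, 44 mm high, on the table behind the box; origin centre of underside
- jar: bystander: amber jar with white cap, 60 mm wide, 70 mm high, behind the box; origin centre of underside
- spool_red: bystander: red filament spool, 90 mm wide, 44 mm high, on the riser's deck; origin centre of underside
- bracket: bystander: green printed angle bracket 50 x 70 x 53 mm on the riser's deck; origin centre of underside
- scraper: bystander: scraper 180 mm long lying on the table between box and riser; origin at its underside, blade to its +x
- cup: bystander: blue cup, 74 mm wide, 90 mm high, at one outer side; origin centre of underside
- glue: bystander: clear bottle, 56 mm wide, 130 mm high, at one outer side; origin centre of underside
Not all that is in view belongs to the job. Leave any purple or red look-alike of the box alone.

How it is judged:
On the way, in this order (a step that is already met when the one before it is completed fails the run):
1. the lid is wholly clear of the riser, flat on the table and let go (x of lid in the frame of riser below 0 m and height (world z) of lid below 0.008 m and angle between lid's own z axis and vertical below 0.06 rad and contact force between the fingers and lid below 0.1 N), for 0.2 s.
2. the lid lies on the box, let go, its plug in the mouth, all four pads still up (pressed less than 4 mm) (x of lid in the frame of box between -0.008 and 0.008 m and y of lid in the frame of box between -0.008 and 0.008 m and angle between the x axis of lid and the x axis of box, either way round below 0.1 rad and height (world z) of lid between 0.068 and 0.082 m and contact force between the fingers and lid below 0.1 N and value of joint each of pad_a, pad_b, pad_c, pad_d below 0.004 m), for 0.2 s.
3. one corner pad is home (more than 6 mm down) while the other three are still up (less than 4 mm) (x of lid in the frame of box between -0.008 and 0.008 m and y of lid in the frame of box between -0.008 and 0.008 m and angle between the x axis of lid and the x axis of box, either way round below 0.1 rad and ((value of joint pad_a above 0.006 m and value of joint each of pad_b, pad_c, pad_d below 0.004 m) or (value of joint pad_b above 0.006 m and value of joint each of pad_a, pad_c, pad_d below 0.004 m) or (value of joint pad_c above 0.006 m and value of joint each of pad_a, pad_b, pad_d below 0.004 m) or (value of joint pad_d above 0.006 m and value of joint each of pad_a, pad_b, pad_c below 0.004 m))), for 0.1 s.
4. three corner pads are home while the last is still up (x of lid in the frame of box between -0.008 and 0.008 m and y of lid in the frame of box between -0.008 and 0.008 m and angle between the x axis of lid and the x axis of box, either way round below 0.1 rad and ((value of joint pad_a below 0.004 m and value of joint each of pad_b, pad_c, pad_d above 0.006 m) or (value of joint pad_b below 0.004 m and value of joint each of pad_a, pad_c, pad_d above 0.006 m) or (value of joint pad_c below 0.004 m and value of joint each of pad_a, pad_b, pad_d above 0.006 m) or (value of joint pad_d below 0.004 m and value of joint each of pad_a, pad_b, pad_c above 0.006 m))), for 0.1 s.
At the end, for the whole second after the job is handed in: all four corner pads are more than 6 mm down, the lid lies on the box within 8 mm and 0.1 rad of square (either way round), its origin lower than 72 mm, tilted less than 0.025 rad, at rest and let go (x of lid in the frame of box between -0.008 and 0.008 m and y of lid in the frame of box between -0.008 and 0.008 m and angle between the x axis of lid and the x axis of box, either way round below 0.1 rad and value of joint each of pad_a, pad_b, pad_c, pad_d above 0.006 m and height (world z) of lid below 0.072 m and angle between lid's own z axis and vertical below 0.025 rad and linear speed of lid below 0.02 m/s and contact force between the fingers and lid below 0.1 N); the robot touches nothing.
It fails at once if a bystander (blue or red spool, jar, bracket, scraper, cup or bottle) is moved more than 30 mm (distance of any of spool, jar, spool_red, bracket, scraper, cup, glue from where it was at the start of the episode above 0.03 m).
It also fails if it takes over 72 s, if anything falls off the work surface, if the arm or the gripper's body presses on something with over 40 N, if the wrist force passes 120 N, or if a joint passes its speed limit or range.

## Robot

A 6-joint arm with a two-finger parallel gripper is mounted at the origin on the work surface. World frame = base frame: x ahead of the robot, y to its left, z up, the work surface at z = 0. Lengths are in m, angles in rad, forces in N, time in s.
With the tool pointing down it reaches from about 0.425 to 0.95 m from the base axis. Payload 3.5 kg.
Tool frame: the origin (TCP) lies between the finger pads; the fingertips stand 25 mm ahead of it and the grasp point (between the pads) lies 6 mm ahead of it (ctrl.finger_overhang is the distance from the TCP to the fingertips, in m); x points along the fingers, y is the direction in which the jaws open and shut, and the axes are right-handed (so a half turn about x gives the same grasp; the last joint's range is limited). The gripper opens to 85 mm and grips with 20 to 120 N. Pads are 22 mm wide; open, the fingers measure 114 mm over their backs; the gripper's body (76 mm by 85 mm) begins 54 mm behind the grasp point. The pads swing forward as they close: fully open they stand 13 mm farther back than shut.
Start: joints at [-1.326, 0.286, 1.577, -0, 1.279, -0.15], TCP at [0.26, -0.623, 0.256] pointing down, gripper open.
Joint ranges: [-2.77, 2.77], [-0.9, 2.22], [0.21, 2.48], [-1.53, 4.67], [0.24, 2.81], [-2.84, 2.84]. Speed limits (rad/s): [2.79, 2.79, 3.14, 3.14, 3.14, 3.14].

## Interface

Orientations are given as a unit quaternion [x, y, z, w].
In Python, from plant import ctrl gives the robot as it stands.
- The arm moves only by the tool play_rows, never from a script. Its argument "targets" is a list of rows, each an object with "delta_pos": the shift along the world's x, y, z normalised to -1 to 1, where 1 is 1000 mm, a list of three; "delta_rot": the turn, a rotation vector about the world's x, y, z normalised to -1 to 1, where 1 is pi rad, a list of three; "claw": the finger opening in mm, from 0 to 85.4. In form: [{"delta_pos": [tx, ty, tz], "delta_rot": [wx, wy, wz], "claw": claw}, ...]. A call has 1 to 20 rows; each row is the pose to reach, as a shift and turn from the pose measured when the call began, turning the shorter way round; what a row does not reach only later rows make up. A row lasts 1/12 s, in which the tool goes at most 41.7 mm and 7.16 degrees, less where a joint would pass 70% of its speed; a pose out of reach is approached as far as the arm can. A call with a number of a shift or a turn outside -1 to 1 is refused whole. A call with a gripper value outside its range is refused whole. The fingers move at their own pace and stop on an object; "newtons" is the grip in N (left out, the last holds). Time passes only in rows, so rows that repeat a pose let the fingers close. It gives the time, the measured TCP pose, the force and the opening at its end, in the units of the state.
- ctrl.get_state(): the state, without advancing time (a new reading comes with each control period).
- ctrl.read_camera(name): name is "scene" or "top" or "wrist"; returns the picture (384x512x3 uint8, blue, green, red); there is no depth.
- ctrl.calibration(name): a dict with "fx", "fy", "cx", "cy" (pixels), "k1" (the pictures are not rectified: a ray, as slopes to the right and down, at radius r is drawn at 1 + k1 r^2 times it, then the intrinsics apply), "camera_from_world" (4x4, takes a point from world to camera coordinates). Camera axes: x right, y down, z forward; pixel columns grow to the right and rows downward; lengths in m; the calibration is good to about 2 mm. A picture is of the moment at which its call begins: read the wrist's pose just before it. calibration takes no time and is no camera call; for the wrist camera it gives the pose at the moment of the call.
- ctrl.sign_off(): hands the job in, once; it reports no verdict.
The state is a dict: "time": time; "qpos": joint angles; "dq": joint speeds; "joint_efforts": joint torques, N m; "eef_pos": TCP position; "tcp_rot": TCP orientation; "contact_force": force on the tool from outside, world axes, zero at the start; "wrist_torque": the same for the moment, N m; "opening": opening from 0.0 (shut) to 1.0 (fully open).
Only numpy, scipy, OpenCV 4.12 (cv2) and the standard library are available. Lean on these libraries where they do the work, as an engineer would, in place of code of your own. Each camera call takes 0.05 s, during which the arm holds its last target. There are 200 camera calls.

## Working session

There is one attempt and no reset: what is moved stays moved. The work goes in short steps, Python scripts to look and compute and a tool call to move; the robot and the scene stay as the last step left them, time stands still between calls to the robot, and variables do not carry over. Pictures are saved under pics/ and viewed, about 8 in all and at most 12, crops included, and the job is handed in when it is done.

Besides the shell and the picture viewer there is one more tool, called in YAML: its name, and indented under it one key for each argument. play_rows: Moves the arm, as the interface text tells. Its arguments: {"type":"object","properties":{"targets":{"type":"array"},"newtons":{"type":"number"}},"required":["targets"]}

```bash
ls; mkdir -p pics; cat > h.py <<'E'
import numpy as np, cv2
from plant import ctrl
def rd(n):
    c=ctrl.calibration(n); return ctrl.read_camera(n),c
def ray(c,u,v):
    x,y=(u-c["cx"])/c["fx"],(v-c["cy"])/c["fy"]; r=np.hypot(x,y); s=r
    for _ in range(20): s=r/(1+c["k1"]*s*s)
    f=s/r if r>0 else 1
    T=np.array(c["camera_from_world"]); R,t=T[:3,:3],T[:3,3]
    return -R.T@t, R.T@np.array([x*f,y*f,1])
def onz(c,u,v,z):
    o,d=ray(c,u,v); return o+d*(z-o[2])/d[2]
def proj(c,p):
    T=np.array(c["camera_from_world"]); q=T[:3,:3]@np.array(p)+T[:3,3]; x,y=q[:2]/q[2]; k=1+c["k1"]*(x*x+y*y)
    return np.array([c["cx"]+c["fx"]*x*k, c["cy"]+c["fy"]*y*k])
E
python3 - <<'E'
from h import *
a,c=rd("scene");b,d=rd("top")
cv2.imwrite("pics/scene.png",a);cv2.imwrite("pics/top.png",b)
print(c,d,ctrl.get_state())
E
```

```text
pics
{'fx': 360.62532023347455, 'fy': 360.62532023347455, 'cx': 247.1539795369124, 'cy': 187.7130051849612, 'k1': -0.038548173746948876, 'camera_from_world': array([[ 8.19947278e-01,  5.72437540e-01, -1.31301770e-03,
        -4.64348366e-01],
       [ 4.30772391e-01, -6.18536479e-01, -6.57151254e-01,
        -1.35726845e-01],
       [-3.76990197e-01,  5.38263770e-01, -7.53757590e-01,
         1.47239854e+00],
       [ 0.00000000e+00,  0.00000000e+00,  0.00000000e+00,
         1.00000000e+00]])} {'fx': 467.73617882815984, 'fy': 467.73617882815984, 'cx': 259.0702936058461, 'cy': 192.2849483375123, 'k1': -0.19727105261423097, 'camera_from_world': array([[ 1.48850152e-02, -9.99882602e-01,  3.63571811e-03,
         2.84591956e-02],
       [-9.82939169e-01, -1.52992642e-02, -1.83293542e-01,
         5.18079596e-01],
       [ 1.83327648e-01, -8.45362581e-04, -9.83051504e-01,
         1.86444230e+00],
       [ 0.00000000e+00,  0.00000000e+00,  0.00000000e+00,
         1.00000000e+00]])} {'time': 0.1, 'qpos': array([-1.32601154e+00,  2.87113636e-01,  1.57804015e+00, -4.85208084e-06,
        1.27860196e+00, -1.50008159e-01]), 'dq': array([ 0.00058122, -0.00143312, -0.00342771, -0.00016012,  0.00021161,
        0.0013422 ]), 'joint_efforts': array([ 1.05020008e-03, -4.07292473e+01, -2.93699616e+01, -1.50714736e-04,
        3.41941726e-03,  4.43329666e-07]), 'eef_pos': array([ 0.25950428, -0.62253315,  0.2550559 ]), 'tcp_rot': array([-0.69333675, -0.13943992,  0.69341248, -0.13791226]), 'contact_force': array([-0.20287954,  0.21712526, -0.77364997]), 'wrist_torque': array([0.014439  , 0.04948231, 0.03297909]), 'opening': 0.997163935005664}
```

View pics/scene.png

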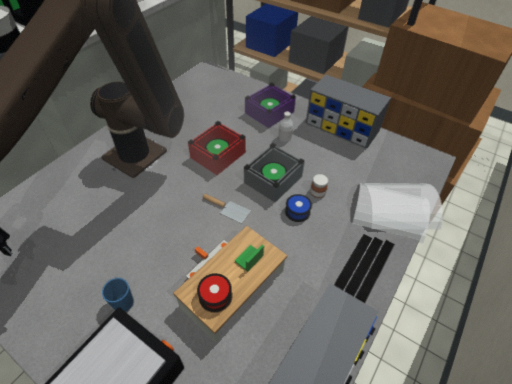

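View pics/top.png

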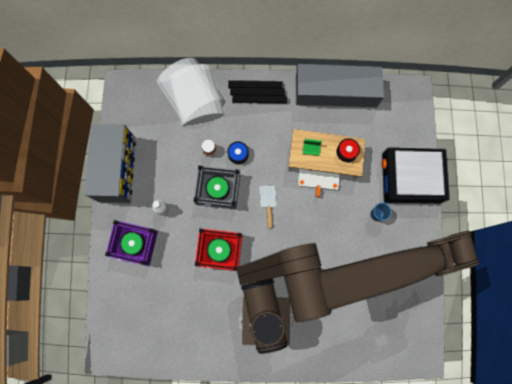

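The images show three open boxes: grey (217,188), red (219,250) and purple (132,243) in the top view. The grey one fits the description. The lid's white strip (318,183) and orange tab (319,191) stick out of the wooden riser (327,152). I'll confirm and measure with an enlarged crop.

```bash
cat > m1.py <<'E'
from h import *
b,d=rd("top")
A=cv2.resize(b[150:220,185:285],None,fx=5,fy=5,interpolation=cv2.INTER_CUBIC)
B=cv2.resize(b[120:205,280:380],None,fx=5,fy=5,interpolation=cv2.INTER_CUBIC)
cv2.imwrite("pics/crop.png",np.vstack([A[:350],B[:425]])[:600] if 0 else cv2.resize(np.vstack([A,B]),None,fx=.75,fy=.75))
h=cv2.cvtColor(b,cv2.COLOR_BGR2HSV)
m=cv2.inRange(h,(4,150,120),(14,255,255)); 
n,l,s,ce=cv2.connectedComponentsWithStats(m)
for i in range(1,n):
    if s[i,4]>2: print("orange",s[i],ce[i],onz(d,*ce[i],.03).round(3))
# riser deck wood, box dark
w=cv2.inRange(h,(8,60,90),(25,200,255)); w[:, :285]=0; w[:, 372:]=0; w[:125]=0;w[180:]=0
k=max(cv2.findContours(w,0,2)[0],key=cv2.contourArea); r=cv2.minAreaRect(k)
print("deck",r,[onz(d,*p,.1).round(3) for p in cv2.boxPoints(r)])
g=b[150:220,185:250].copy(); dk=(g.max(2)<75).astype(np.uint8); dk=cv2.morphologyEx(dk,3,np.ones((5,5)))
k=max(cv2.findContours(dk,0,2)[0],key=cv2.contourArea)+[185,150]; r=cv2.minAreaRect(k.astype(np.float32))
print("box",r,[onz(d,*p,.085).round(3) for p in cv2.boxPoints(r)])
E
python3 m1.py
```

```text
orange [382 159   5   9  35] [383.71428571 163.        ] [ 0.656 -0.491  0.03 ]
orange [300 181   4   3   8] [301.5 182. ] [ 0.567 -0.139  0.03 ]
orange [334 184   3   3   8] [334.875 185.125] [ 0.556 -0.279  0.03 ]
orange [316 186   4  11  37] [317.7027027  191.13513514] [ 0.53  -0.207  0.03 ]
deck ((327.192138671875, 152.5589599609375), (74.93682098388672, 38.723968505859375), 7.594643592834473) [array([ 0.614, -0.076,  0.1  ]), array([ 0.776, -0.097,  0.1  ]), array([ 0.741, -0.405,  0.1  ]), array([ 0.578, -0.378,  0.1  ])]
box ((216.6620635986328, 187.12562561035156), (42.72403335571289, 38.63972854614258), 6.170175075531006) [array([0.459, 0.299, 0.085]), array([0.617, 0.288, 0.085]), array([0.6  , 0.115, 0.085]), array([0.443, 0.128, 0.085])]
```

View pics/crop.png

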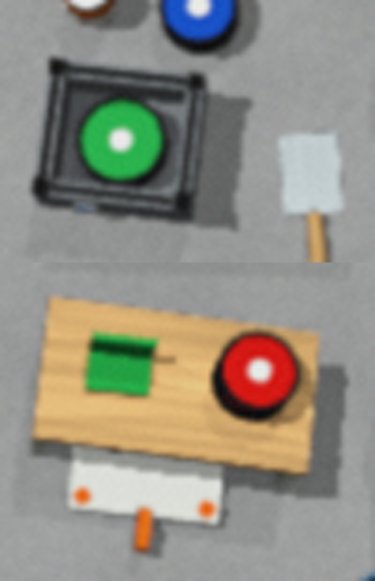

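The crop confirms the grey box, with its black corner pads. Next I compute the estimates and the first move.

```bash
cat >> h.py <<'E'
from scipy.spatial.transform import Rotation as Ro
def go(x,y,z,psi):
    "deltas to TCP xyz pointing down, jaw axis at angle psi (mod pi), from the measured pose"
    s=ctrl.get_state(); R=Ro.from_quat(s["tcp_rot"]); out=[]
    for p in (psi,psi+np.pi):
        X=np.array([0,0,-1.]);Y=np.array([np.cos(p),np.sin(p),0])
        out.append((Ro.from_matrix(np.c_[X,Y,np.cross(X,Y)])*R.inv()).as_rotvec()/np.pi)
    w=sorted(out,key=np.linalg.norm)
    print("dpos",(np.array([x,y,z])-s["eef_pos"]).round(4),"drot",w[0].round(4),"alt",w[1].round(3),"q6",s["qpos"][5].round(2),"F",s["contact_force"].round(1),"t",s["time"])
E
python3 - <<'E'
from h import *
d=ctrl.calibration("top")
p=onz(d,301.5,182,.02);q=onz(d,334.875,185.125,.02);print(p,q)
y=(p-q)[:2];y/=np.linalg.norm(y);x=np.array([y[1],-y[0]]);c=(p+q)[:2]/2+.06*x
print("yaw",np.arctan2(x[1],x[0]),"lid c",c,"tab",c-.097*x, "tab meas",onz(d,317.7,191.1,.036))
go(.52,-.207,.2,np.pi/2-.1)
E
```

```text
[ 0.56920456 -0.14013959  0.02      ] [ 0.55819573 -0.28047036  0.02      ]
yaw -0.07828880594822128 lid c [ 0.62351636 -0.21499751] tab [ 0.52681347 -0.20741125] tab meas [ 0.52854117 -0.20575768  0.036     ]
dpos [ 0.2605  0.4156 -0.0552] drot [-0.0006  0.     -0.1575] alt [-0.    -0.001  0.842] q6 -0.15 F [-0.9 -1.2  0.3] t 0.15
```

play_rows:
  targets:
    - {"delta_pos": [0.24,0.416,-0.055],"delta_rot": [0,0,-0.1575],"claw": 60}
    - {"delta_pos": [0.24,0.416,-0.055],"delta_rot": [0,0,-0.1575],"claw": 60}
    - {"delta_pos": [0.24,0.416,-0.055],"delta_rot": [0,0,-0.1575],"claw": 60}
    - {"delta_pos": [0.24,0.416,-0.055],"delta_rot": [0,0,-0.1575],"claw": 60}
    - {"delta_pos": [0.24,0.416,-0.055],"delta_rot": [0,0,-0.1575],"claw": 60}
    - {"delta_pos": [0.24,0.416,-0.055],"delta_rot": [0,0,-0.1575],"claw": 60}
    - {"delta_pos": [0.24,0.416,-0.055],"delta_rot": [0,0,-0.1575],"claw": 60}
    - {"delta_pos": [0.24,0.416,-0.055],"delta_rot": [0,0,-0.1575],"claw": 60}
    - {"delta_pos": [0.24,0.416,-0.055],"delta_rot": [0,0,-0.1575],"claw": 60}
    - {"delta_pos": [0.24,0.416,-0.055],"delta_rot": [0,0,-0.1575],"claw": 60}
    - {"delta_pos": [0.24,0.416,-0.055],"delta_rot": [0,0,-0.1575],"claw": 60}
    - {"delta_pos": [0.24,0.416,-0.055],"delta_rot": [0,0,-0.1575],"claw": 60}
    - {"delta_pos": [0.24,0.416,-0.055],"delta_rot": [0,0,-0.1575],"claw": 60}
    - {"delta_pos": [0.24,0.416,-0.055],"delta_rot": [0,0,-0.1575],"claw": 60}
    - {"delta_pos": [0.24,0.416,-0.055],"delta_rot": [0,0,-0.1575],"claw": 60}
    - {"delta_pos": [0.24,0.416,-0.055],"delta_rot": [0,0,-0.1575],"claw": 60}
    - {"delta_pos": [0.24,0.416,-0.055],"delta_rot": [0,0,-0.1575],"claw": 60}

```text
time: 1.57
eef_pos: [0.4991, -0.2078, 0.2004]
tcp_rot: [0.706, -0.035, -0.706, -0.037]
contact_force: [-0.1, -0.2, -0.1]
opening: 0.704
```

```bash
python3 - <<'E'
from h import *
a,c=rd("wrist"); cv2.imwrite("pics/w1.png",a)
print(ctrl.get_state()["eef_pos"],-np.array(c["camera_from_world"])[:3,:3].T@np.array(c["camera_from_world"])[:3,3])
h=cv2.cvtColor(a,cv2.COLOR_BGR2HSV);m=cv2.inRange(h,(3,150,100),(15,255,255))
n,l,s,ce=cv2.connectedComponentsWithStats(m)
for i in range(1,n):
    if s[i,4]>20: print(s[i],ce[i].round(1),onz(c,*ce[i],.02).round(4),onz(c,*ce[i],.036).round(4))
E
```

```text
[ 0.49915556 -0.20774829  0.20039422] [ 0.57042999 -0.21584911  0.31708803]
[163  89  22  24 410] [173.4 100.4] [ 0.5704 -0.1422  0.02  ] [ 0.5704 -0.1462  0.036 ]
[325  88  23  23 413] [336.   98.9] [ 0.5572 -0.2812  0.02  ] [ 0.5579 -0.2777  0.036 ]
[247 111  17  55 902] [255.  138.4] [ 0.5308 -0.2086  0.02  ] [ 0.533 -0.209  0.036]
```

View pics/w1.png

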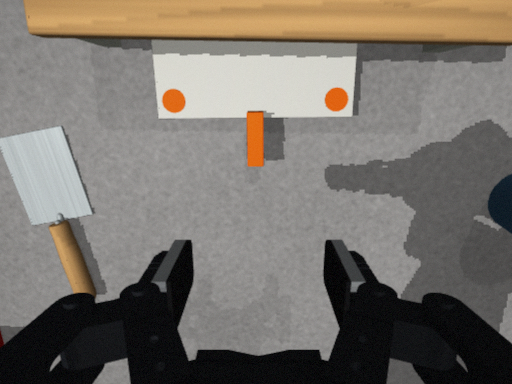

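Wrist view: the two dots are at (173,100) and (336,99), and the tab is at (255,138). That puts the tab at about (0.527,-0.208) with yaw about -0.095. Next I descend and grip.

play_rows:
  targets:
    - {"delta_pos": [0.023,-0.001,-0.08],"delta_rot": [0,0,0],"claw": 50}
    - {"delta_pos": [0.023,-0.001,-0.08],"delta_rot": [0,0,0],"claw": 50}
    - {"delta_pos": [0.023,-0.001,-0.14],"delta_rot": [0,0,0],"claw": 50}
    - {"delta_pos": [0.023,-0.001,-0.14],"delta_rot": [0,0,0],"claw": 50}
    - {"delta_pos": [0.023,-0.001,-0.169],"delta_rot": [0,0,0],"claw": 50}
    - {"delta_pos": [0.023,-0.001,-0.169],"delta_rot": [0,0,0],"claw": 50}
    - {"delta_pos": [0.023,-0.001,-0.169],"delta_rot": [0,0,0],"claw": 10}
    - {"delta_pos": [0.023,-0.001,-0.169],"delta_rot": [0,0,0],"claw": 10}
    - {"delta_pos": [0.023,-0.001,-0.169],"delta_rot": [0,0,0],"claw": 10}
    - {"delta_pos": [0.023,-0.001,-0.169],"delta_rot": [0,0,0],"claw": 10}
    - {"delta_pos": [0.023,-0.001,-0.169],"delta_rot": [0,0,0],"claw": 10}
    - {"delta_pos": [0.023,-0.001,-0.169],"delta_rot": [0,0,0],"claw": 10}
  newtons: 40

```text
time: 2.62
eef_pos: [0.5236, -0.2098, 0.0338]
tcp_rot: [0.708, -0.036, -0.705, -0.036]
contact_force: [-2.0, 0.1, 7.0]
opening: 0.16
```

play_rows:
  targets:
    - {"delta_pos": [-0.015,0.0015,0],"delta_rot": [0,0,0],"claw": 10}
    - {"delta_pos": [-0.035,0.0035,0],"delta_rot": [0,0,0],"claw": 10}
    - {"delta_pos": [-0.055,0.0055,0],"delta_rot": [0,0,0],"claw": 10}
    - {"delta_pos": [-0.075,0.0075,0],"delta_rot": [0,0,0],"claw": 10}
    - {"delta_pos": [-0.095,0.0095,0],"delta_rot": [0,0,0],"claw": 10}
    - {"delta_pos": [-0.112,0.0112,0],"delta_rot": [0,0,0],"claw": 10}
    - {"delta_pos": [-0.124,0.0124,0],"delta_rot": [0,0,0],"claw": 10}
    - {"delta_pos": [-0.124,0.0124,0],"delta_rot": [0,0,0],"claw": 10}
    - {"delta_pos": [-0.124,0.0124,0],"delta_rot": [0,0,0],"claw": 10}

```text
time: 3.37
eef_pos: [0.399, -0.1972, 0.034]
tcp_rot: [0.708, -0.036, -0.705, -0.036]
contact_force: [-0.4, 0.3, -1.7]
opening: 0.155
```

Release, rise, and look.

play_rows:
  targets:
    - {"delta_pos": [0,0,0],"delta_rot": [0,0,0],"claw": 45}
    - {"delta_pos": [0,0,0],"delta_rot": [0,0,0],"claw": 45}
    - {"delta_pos": [0,0,0],"delta_rot": [0,0,0],"claw": 45}
    - {"delta_pos": [0,0,0],"delta_rot": [0,0,0],"claw": 45}
    - {"delta_pos": [0,0,0.04],"delta_rot": [0,0,0],"claw": 45}
    - {"delta_pos": [0,0,0.08],"delta_rot": [0,0,0],"claw": 45}
    - {"delta_pos": [0,0,0.12],"delta_rot": [0,0,0],"claw": 45}
    - {"delta_pos": [0.01,0,0.16],"delta_rot": [0,0,0],"claw": 45}
    - {"delta_pos": [0.01,0,0.2],"delta_rot": [0,0,0],"claw": 45}
    - {"delta_pos": [0.01,0,0.2],"delta_rot": [0,0,0],"claw": 45}
    - {"delta_pos": [0.01,0,0.2],"delta_rot": [0,0,0],"claw": 45}

```text
time: 4.28
eef_pos: [0.4107, -0.1982, 0.2374]
tcp_rot: [0.71, -0.038, -0.703, -0.034]
contact_force: [0.5, -0.5, -1.1]
opening: 0.525
```

```bash
cat > lid.py <<'E'
from h import *
def lid(z=.02,save=None,cam="wrist"):
    a,c=rd(cam)
    if save: cv2.imwrite(save,a)
    h=cv2.cvtColor(a,cv2.COLOR_BGR2HSV);m=cv2.inRange(h,(3,150,100),(15,255,255))
    n,l,s,ce=cv2.connectedComponentsWithStats(m)
    for i in range(1,n):
        if s[i,4]>(20 if cam=="wrist" else 3): print(s[i],ce[i].round(1),onz(c,*ce[i],z).round(4),onz(c,*ce[i],z+.016).round(4))
    return a,c
E
python3 -c "
from lid import *
lid(.02,'pics/w2.png')"
```

```text
[169   0  21  17 310] [179.    7.2] [ 0.5632 -0.144   0.02  ] [ 0.5592 -0.1469  0.036 ]
[324   0  21  17 302] [333.8   7.1] [ 0.549  -0.2826  0.02  ] [ 0.5458 -0.2789  0.036 ]
[318 129  19  19 281] [326.6 138.3] [ 0.432  -0.2707  0.02  ] [ 0.4343 -0.2676  0.036 ]
[178 130  19  19 283] [187.  138.8] [ 0.4459 -0.132   0.02  ] [ 0.4476 -0.1355  0.036 ]
[250 149  15  47 651] [257.3 171.7] [ 0.4052 -0.1983  0.02  ] [ 0.4088 -0.1986  0.036 ]
```

View pics/w2.png

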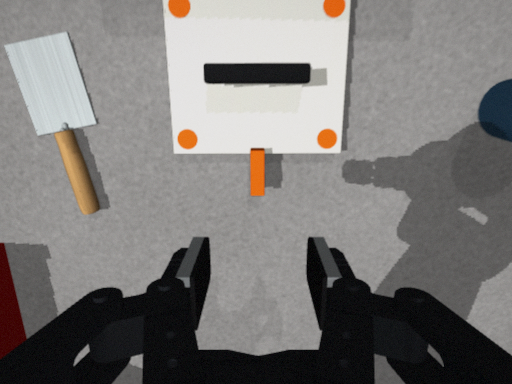

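```bash
python3 - <<'E'
from h import *
c=ctrl.calibration("wrist"); s=ctrl.get_state(); dl=np.array([.49915556,-.20774829,.20039422])-s["eef_pos"]
p=onz(c,100,37.5,.085-dl[2])+dl; q=onz(c,420,42,.085-dl[2])+dl
n=np.array([-(q-p)[1],(q-p)[0]])/np.linalg.norm((q-p)[:2]); print("deck front",p,q,"lid x in riser",( np.array([.4987,-.2074])-p[:2])@(n*np.sign(n[0]))+.08,n)
# box from top cam + pads
go(.4987,-.2074,.16,-.1); print(s["qpos"].round(2))
E
```

```text
deck front [ 0.61406667 -0.1188466   0.085     ] [ 0.5902744  -0.32235984  0.085     ] lid x in riser -0.024303731825720973 [ 0.99323555 -0.11611692]
dpos [ 0.0893 -0.0101 -0.0747] drot [ 0.0018  0.0008 -0.4993] alt [-0.001  0.002  0.501] q6 1.0 F [-0.4  0.1 -0.3] t 4.3333
[-0.67 -0.2   2.12  0.    1.22  1.  ]
```

Lid is clear by about 24 mm. Now I turn +90° (q6 has room that way) and go above the handle.

play_rows:
  targets:
    - {"delta_pos": [0.045,-0.005,-0.04],"delta_rot": [0,0,0.501],"claw": 50}
    - {"delta_pos": [0.088,-0.01,-0.095],"delta_rot": [0,0,0.501],"claw": 50}
    - {"delta_pos": [0.088,-0.01,-0.095],"delta_rot": [0,0,0.501],"claw": 50}
    - {"delta_pos": [0.088,-0.01,-0.095],"delta_rot": [0,0,0.501],"claw": 50}
    - {"delta_pos": [0.088,-0.01,-0.095],"delta_rot": [0,0,0.501],"claw": 50}
    - {"delta_pos": [0.088,-0.01,-0.095],"delta_rot": [0,0,0.501],"claw": 50}
    - {"delta_pos": [0.088,-0.01,-0.095],"delta_rot": [0,0,0.501],"claw": 50}
    - {"delta_pos": [0.088,-0.01,-0.095],"delta_rot": [0,0,0.501],"claw": 50}
    - {"delta_pos": [0.088,-0.01,-0.095],"delta_rot": [0,0,0.501],"claw": 50}
    - {"delta_pos": [0.088,-0.01,-0.095],"delta_rot": [0,0,0.501],"claw": 50}
    - {"delta_pos": [0.088,-0.01,-0.095],"delta_rot": [0,0,0.501],"claw": 50}
    - {"delta_pos": [0.088,-0.01,-0.095],"delta_rot": [0,0,0.501],"claw": 50}
    - {"delta_pos": [0.088,-0.01,-0.095],"delta_rot": [0,0,0.501],"claw": 50}
    - {"delta_pos": [0.088,-0.01,-0.095],"delta_rot": [0,0,0.501],"claw": 50}
    - {"delta_pos": [0.088,-0.01,-0.095],"delta_rot": [0,0,0.501],"claw": 50}

```text
time: 5.58
eef_pos: [0.4962, -0.2065, 0.1373]
tcp_rot: [0.526, 0.477, -0.523, 0.472]
contact_force: [-0.3, 0.5, 0.4]
opening: 0.584
```

```bash
python3 -c "
from lid import *
lid(.02,'pics/w3.png')
go(.4987,-.2074,.059,-.1); print(ctrl.get_state()['qpos'].round(2))"
```

```text
[162  83  29  30 674] [176.2  97.6] [ 0.4464 -0.1319  0.02  ] [ 0.4502 -0.1322  0.036 ]
[339  83  29  30 681] [353.1  97.3] [ 0.5655 -0.144   0.02  ] [ 0.5612 -0.1434  0.036 ]
[  99  185   71   28 1738] [133.8 198.9] [ 0.4029 -0.1998  0.02  ] [ 0.4097 -0.1954  0.036 ]
dpos [ 0.0022 -0.0007 -0.0788] drot [-0.0023 -0.0003  0.0003] alt [-0.     0.004 -1.   ] q6 -0.49 F [-0.2  0.   0.2] t 5.6333
[-0.59  0.12  2.    0.01  1.02 -0.49]
```

play_rows:
  targets:
    - {"delta_pos": [0.0025,-0.001,-0.035],"delta_rot": [-0.0023,0,0],"claw": 45}
    - {"delta_pos": [0.0025,-0.001,-0.06],"delta_rot": [-0.0023,0,0],"claw": 45}
    - {"delta_pos": [0.0025,-0.001,-0.078],"delta_rot": [-0.0023,0,0],"claw": 45}
    - {"delta_pos": [0.0025,-0.001,-0.078],"delta_rot": [-0.0023,0,0],"claw": 45}
    - {"delta_pos": [0.0025,-0.001,-0.078],"delta_rot": [-0.0023,0,0],"claw": 10}
    - {"delta_pos": [0.0025,-0.001,-0.078],"delta_rot": [-0.0023,0,0],"claw": 10}
    - {"delta_pos": [0.0025,-0.001,-0.078],"delta_rot": [-0.0023,0,0],"claw": 10}
    - {"delta_pos": [0.0025,-0.001,-0.078],"delta_rot": [-0.0023,0,0],"claw": 10}
    - {"delta_pos": [0.0025,-0.001,-0.078],"delta_rot": [-0.0023,0,0],"claw": 10}
    - {"delta_pos": [0.0025,-0.001,-0.078],"delta_rot": [-0.0023,0,0],"claw": 10}
  newtons: 60

```text
time: 6.47
eef_pos: [0.5, -0.2083, 0.0614]
tcp_rot: [0.525, 0.473, -0.525, 0.475]
contact_force: [0.7, -0.8, 1.9]
opening: 0.172
```

play_rows:
  targets:
    - {"delta_pos": [0,0,0.02],"delta_rot": [0,0,0],"claw": 10}
    - {"delta_pos": [0,0,0.05],"delta_rot": [0,0,0],"claw": 10}
    - {"delta_pos": [0,0,0.09],"delta_rot": [0,0,0],"claw": 10}
    - {"delta_pos": [-0.02,0.03,0.13],"delta_rot": [0,0,0],"claw": 10}
    - {"delta_pos": [-0.03,0.06,0.17],"delta_rot": [0,0,0],"claw": 10}
    - {"delta_pos": [-0.03,0.09,0.18],"delta_rot": [0,0,0],"claw": 10}
    - {"delta_pos": [-0.03,0.12,0.18],"delta_rot": [0,0,0],"claw": 10}
    - {"delta_pos": [-0.03,0.15,0.18],"delta_rot": [0,0,0],"claw": 10}
    - {"delta_pos": [-0.03,0.17,0.18],"delta_rot": [0,0,0],"claw": 10}
    - {"delta_pos": [-0.03,0.18,0.18],"delta_rot": [0,0,0],"claw": 10}
    - {"delta_pos": [-0.03,0.18,0.18],"delta_rot": [0,0,0],"claw": 10}

```text
time: 7.38
eef_pos: [0.4693, -0.0266, 0.2407]
tcp_rot: [-0.524, -0.474, 0.524, -0.475]
contact_force: [0.4, -0.3, -3.2]
opening: 0.172
```

```bash
python3 - <<'E'
from lid import *
a,c=lid(.21); cv2.imwrite('pics/w4.png',a)
b,d=rd("top"); e,f=rd("scene")
k=lambda im,x,y,w,h,s: cv2.resize(im[y:y+h,x:x+w],None,fx=s,fy=s,interpolation=cv2.INTER_CUBIC)
T=k(b,180,145,75,70,8)[:560]; S=k(e,230,130,90,84,20/3)[:560]
cv2.imwrite("pics/box.png",cv2.resize(np.hstack([T,S]),None,fx=.65,fy=.65)); print(T.shape,S.shape)
print(ctrl.get_state()["eef_pos"],ctrl.get_state()["contact_force"])
E
```

```text
[ 105   73   44   45 1528] [126.4  95.3] [0.4194 0.0494 0.21  ] [0.4254 0.049  0.226 ]
[ 368   73   44   45 1520] [389.3  95.1] [0.5303 0.0384 0.21  ] [0.5243 0.0392 0.226 ]
[  13  220  109   43 3973] [ 66.6 241.7] [ 0.3762 -0.0145  0.21  ] [ 0.3869 -0.008   0.226 ]
(560, 600, 3) (560, 600, 3)
[ 0.46992609 -0.02916621  0.24093955] [-0.01503124 -0.13746318 -2.81583929]
```

View pics/box.png

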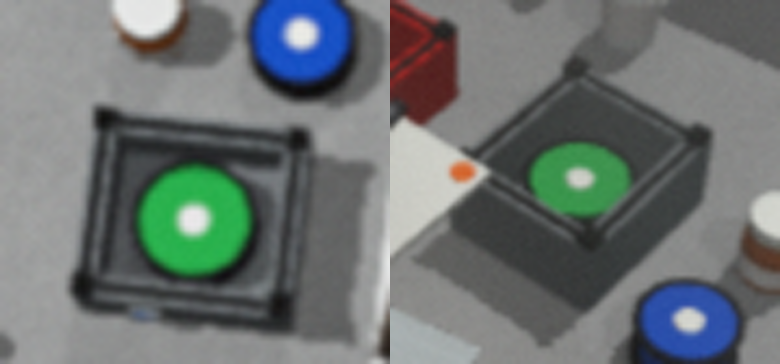

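View pics/w4.png

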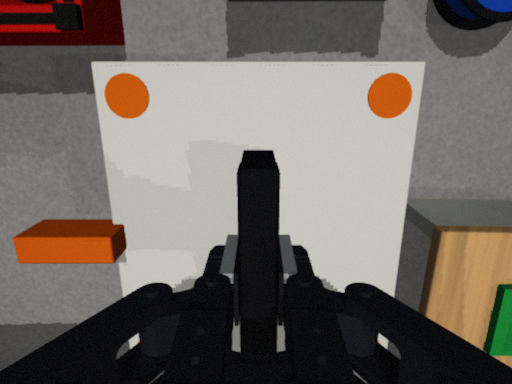

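View w4 shows the lid held level, with dots at (126,95) and (389,95). The box crop shows the pads standing up. Next I estimate the box pose from the pad pixels in both fixed views.

```bash
python3 - <<'E'
from h import *
d=ctrl.calibration("top");f=ctrl.calibration("scene");w=ctrl.calibration("wrist");s=ctrl.get_state()
def fit(P,loc):
    P=np.array(P);loc=np.array(loc);A=P-P.mean(0);B=loc-loc.mean(0)
    th=np.arctan2((B[:,0]*A[:,1]-B[:,1]*A[:,0]).sum(),(A*B).sum());R=np.array([[np.cos(th),-np.sin(th)],[np.sin(th),np.cos(th)]])
    c=P.mean(0)-R@loc.mean(0);print("c",c.round(4),"yaw",th.round(4),"res",(P-(loc@R.T+c)).round(4).tolist())
a,b,c_,dd=(-.066,.076),(-.066,-.076),(.066,-.076),(.066,.076)
T=[((u+.5)/5.2-.5+180,(v+.5)/5.2-.5+145) for u,v in [(107,117),(300,138),(281,303),(80,287)]]
fit([onz(d,*p,.088)[:2] for p in T],[dd,c_,b,a])
S=[((u-390+.5)/4.3333-.5+230,(v+.5)/4.3333-.5+130) for u,v in [(577,68),(698,133),(592,232)]]
fit([onz(f,*p,.088)[:2] for p in S],[a if 0 else a,dd,c_])
p=onz(w,126.4,95.3,.1995);q=onz(w,389.3,95.1,.1995);y=(q-p)[:2]/np.linalg.norm((q-p)[:2]);n=np.array([-y[1],y[0]])
print("lid c",(p+q)[:2]/2-.07*n,"yaw",np.arctan2(y[1],y[0]),"tcp",s["eef_pos"],s["qpos"].round(2))
for z in (.24,.45): 
  dz=z-s["eef_pos"][2]; print(z,onz(w,255,5,.088-dz)-s["eef_pos"],onz(w,255,60,.088-dz)-s["eef_pos"])
E
```

```text
c [0.5368 0.208 ] yaw -0.0897 res [[0.001, -0.001], [-0.0001, -0.0007], [0.0014, -0.0011], [-0.0023, 0.0028]]
c [0.5416 0.208 ] yaw -0.0902 res [[0.0027, -0.0024], [-0.0011, -0.0009], [-0.0016, 0.0033]]
lid c [ 0.46858502 -0.02846667] yaw -0.10246006031550249 tcp [ 0.46992609 -0.02916621  0.24093955] [-0.28 -0.16  2.08 -0.    1.23 -0.17]
0.24 [ 0.01006841  0.13105735 -0.152     ] [ 0.00616857  0.09434532 -0.152     ]
0.45 [ 0.01325697  0.17688503 -0.362     ] [ 0.00630684  0.11145821 -0.362     ]
```

Both views agree on about (0.54, 0.208) with yaw -0.09. I'll take one high wrist look past the lid at the near pads to settle x.

play_rows:
  targets:
    - {"delta_pos": [0.02,0,0.04],"delta_rot": [0,0,0],"claw": 10}
    - {"delta_pos": [0.04,0.01,0.08],"delta_rot": [0,0,0],"claw": 10}
    - {"delta_pos": [0.06,0.015,0.12],"delta_rot": [0,0,0],"claw": 10}
    - {"delta_pos": [0.065,0.015,0.16],"delta_rot": [0,0,0],"claw": 10}
    - {"delta_pos": [0.065,0.015,0.19],"delta_rot": [0,0,0],"claw": 10}
    - {"delta_pos": [0.065,0.015,0.21],"delta_rot": [0,0,0],"claw": 10}
    - {"delta_pos": [0.065,0.015,0.21],"delta_rot": [0,0,0],"claw": 10}
    - {"delta_pos": [0.065,0.015,0.21],"delta_rot": [0,0,0],"claw": 10}
    - {"delta_pos": [0.065,0.015,0.21],"delta_rot": [0,0,0],"claw": 10}

```text
time: 8.28
eef_pos: [0.5345, -0.015, 0.4479]
tcp_rot: [-0.524, -0.474, 0.526, -0.473]
contact_force: [-0.9, -0.2, -3.9]
opening: 0.171
```

```bash
python3 - <<'E'
from h import *
a,c=rd("wrist"); cv2.imwrite("pics/w5f.png",a); np.save("w5.npy",np.array(c["camera_from_world"]))
cv2.imwrite("pics/w5.png",cv2.resize(a[:100,130:390],None,fx=3,fy=3,interpolation=cv2.INTER_CUBIC))
print(ctrl.get_state()["eef_pos"],[proj(c,(.539+x,.208-.076-.09*x+0,.088)).round(1) for x in (-.073,.059)])
E
```

```text
[ 0.53431334 -0.01477902  0.44723296] [array([195.6,  32. ]), array([297.3,  30.3])]
```

View pics/w5.png

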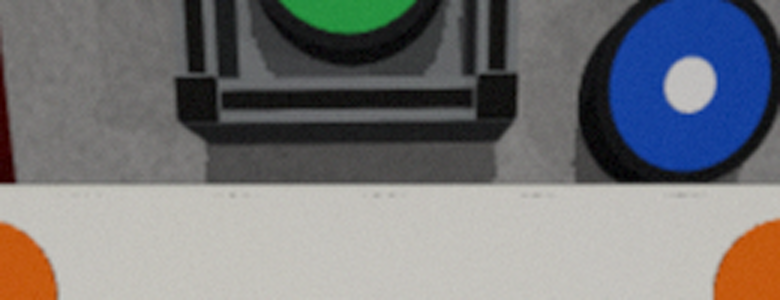

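Pads at full-image pixels of about (195.3,31.9) and (295.4,31).

```bash
python3 - <<'E'
from h import *
c=ctrl.calibration("wrist"); c["camera_from_world"]=np.load("w5.npy")
p=onz(c,195.3,31.9,.088);q=onz(c,295.4,31.2,.088);print(p,q,np.linalg.norm(p-q))
y=(q-p)[:2];y/=np.linalg.norm(y);n=np.array([-y[1],y[0]]);print("box c",(p+q)[:2]/2+.076*n,np.arctan2(y[1],y[0]))
s=Ro.from_quat(ctrl.get_state()["tcp_rot"]).as_matrix();print(s.round(4))
go(.538,.207,.22,-.09)
E
```

```text
[0.46559023 0.13871569 0.088     ] [0.59540459 0.12584634 0.088     ] 0.13045071113463233
box c [0.53799504 0.20791028] -0.09881372686480684
[[-0.0048  0.9947 -0.1026]
 [-0.0013 -0.1026 -0.9947]
 [-1.     -0.0047  0.0018]]
dpos [ 0.0037  0.2218 -0.2272] drot [ 0.0004 -0.0015  0.0041] alt [-0.002 -0.001 -0.996] q6 -0.11 F [-0.2 -0.1 -3.2] t 8.3333
```

play_rows:
  targets:
    - {"delta_pos": [0.0045,0.04,-0.02],"delta_rot": [0,-0.0015,0.002],"claw": 10}
    - {"delta_pos": [0.0045,0.075,-0.045],"delta_rot": [0,-0.0015,0.002],"claw": 10}
    - {"delta_pos": [0.0045,0.11,-0.07],"delta_rot": [0,-0.0015,0.002],"claw": 10}
    - {"delta_pos": [0.0045,0.145,-0.095],"delta_rot": [0,-0.0015,0.002],"claw": 10}
    - {"delta_pos": [0.0045,0.175,-0.12],"delta_rot": [0,-0.0015,0.002],"claw": 10}
    - {"delta_pos": [0.0045,0.205,-0.145],"delta_rot": [0,-0.0015,0.002],"claw": 10}
    - {"delta_pos": [0.0045,0.2225,-0.175],"delta_rot": [0,-0.0015,0.002],"claw": 10}
    - {"delta_pos": [0.0045,0.2225,-0.21],"delta_rot": [0,-0.0015,0.002],"claw": 10}
    - {"delta_pos": [0.0045,0.2225,-0.24],"delta_rot": [0,-0.0015,0.002],"claw": 10}
    - {"delta_pos": [0.0045,0.2225,-0.265],"delta_rot": [0,-0.0015,0.002],"claw": 10}
    - {"delta_pos": [0.0045,0.2225,-0.28],"delta_rot": [0,-0.0015,0.002],"claw": 10}
    - {"delta_pos": [0.0045,0.2225,-0.29],"delta_rot": [0,-0.0015,0.002],"claw": 10}
    - {"delta_pos": [0.0045,0.2225,-0.295],"delta_rot": [0,-0.0015,0.002],"claw": 10}
    - {"delta_pos": [0.0045,0.2225,-0.295],"delta_rot": [0,-0.0015,0.002],"claw": 10}
    - {"delta_pos": [0.0045,0.2225,-0.295],"delta_rot": [0,-0.0015,0.002],"claw": 10}

```text
time: 9.58
eef_pos: [0.5391, 0.2076, 0.1526]
tcp_rot: [-0.523, -0.475, 0.524, -0.476]
contact_force: [0.4, -0.7, -2.4]
opening: 0.172
```

```bash
python3 - <<'E'
from lid import *
s=ctrl.get_state(); a,w=lid(s["eef_pos"][2]-.0414); e,f=rd("scene")
cv2.imwrite("pics/s6.png",cv2.resize(e[105:215,200:330],None,fx=5,fy=5,interpolation=cv2.INTER_CUBIC))
print(s["eef_pos"],s["contact_force"]); go(.539,.2075,.1385,-.096)
E
```

```text
[ 105   73   44   45 1525] [126.4  95.3] [0.485  0.2838 0.1112] [0.4911 0.2835 0.1272]
[ 368   73   44   45 1522] [389.4  95.1] [0.6041 0.2722 0.1112] [0.5981 0.273  0.1272]
[  13  219  109   45 4001] [ 66.5 241.8] [0.4388 0.2152 0.1112] [0.4495 0.2217 0.1272]
[0.53909077 0.20761084 0.15258137] [ 0.44426972 -0.66510277 -2.41133009]
dpos [-0.0008 -0.0003 -0.0153] drot [0.0002 0.0009 0.0002] alt [ 0.001 -0.    -1.   ] q6 0.29 F [ 0.4 -0.2 -1.1] t 9.6833
```

View pics/s6.png

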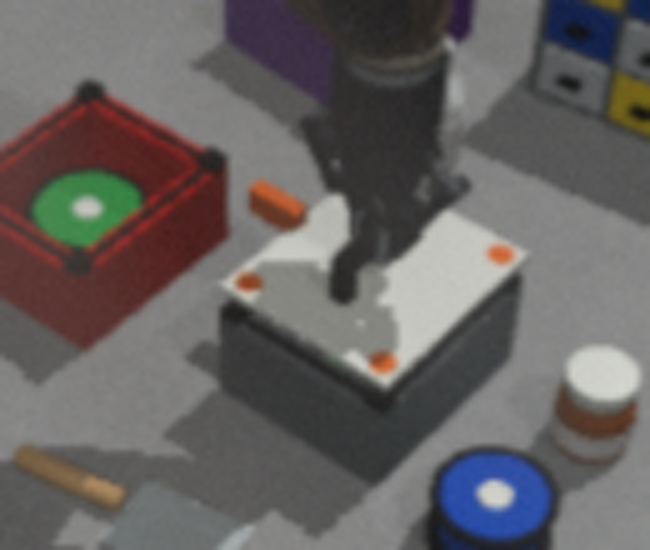

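The lid sits just above the box and is aligned. I'll lower it gently.

play_rows:
  targets:
    - {"delta_pos": [-0.0005,0,-0.004],"delta_rot": [0,0,0],"claw": 10}
    - {"delta_pos": [-0.0005,0,-0.008],"delta_rot": [0,0,0],"claw": 10}
    - {"delta_pos": [-0.0005,0,-0.011],"delta_rot": [0,0,0],"claw": 10}
    - {"delta_pos": [-0.0005,0,-0.0125],"delta_rot": [0,0,0],"claw": 10}
    - {"delta_pos": [-0.0005,0,-0.0135],"delta_rot": [0,0,0],"claw": 10}
    - {"delta_pos": [-0.0005,0,-0.0135],"delta_rot": [0,0,0],"claw": 10}

```text
time: 10.18
eef_pos: [0.539, 0.2078, 0.1399]
tcp_rot: [0.524, 0.475, -0.523, 0.476]
contact_force: [0.3, 1.5, -2.6]
opening: 0.173
```

play_rows:
  targets:
    - {"delta_pos": [0,0,-0.001],"delta_rot": [0,0,0],"claw": 10}
    - {"delta_pos": [0,0,-0.0015],"delta_rot": [0,0,0],"claw": 10}
    - {"delta_pos": [0,0,-0.0015],"delta_rot": [0,0,0],"claw": 10}

```text
time: 10.43
eef_pos: [0.539, 0.2078, 0.1382]
tcp_rot: [0.524, 0.475, -0.523, 0.476]
contact_force: [-0.2, 0.2, -3.0]
opening: 0.174
```

play_rows:
  targets:
    - {"delta_pos": [0,0,-0.001],"delta_rot": [0,0,0],"claw": 10}
    - {"delta_pos": [0,0,-0.001],"delta_rot": [0,0,0],"claw": 10}
    - {"delta_pos": [0,0,-0.001],"delta_rot": [0,0,0],"claw": 10}

```text
time: 10.68
eef_pos: [0.5392, 0.2078, 0.1375]
tcp_rot: [0.524, 0.475, -0.523, 0.476]
contact_force: [0.5, 1.1, -2.7]
opening: 0.177
```

play_rows:
  targets:
    - {"delta_pos": [0,0,-0.001],"delta_rot": [0,0,0],"claw": 10}
    - {"delta_pos": [0,0,-0.0015],"delta_rot": [0,0,0],"claw": 10}
    - {"delta_pos": [0,0,-0.0015],"delta_rot": [0,0,0],"claw": 10}

```text
time: 10.93
eef_pos: [0.5393, 0.2078, 0.1373]
tcp_rot: [0.524, 0.475, -0.523, 0.476]
contact_force: [-2.7, -0.8, 5.3]
opening: 0.177
```

Contact at the expected height. Now I release and rise.

play_rows:
  targets:
    - {"delta_pos": [0,0,0.0005],"delta_rot": [0,0,0],"claw": 45}
    - {"delta_pos": [0,0,0.0005],"delta_rot": [0,0,0],"claw": 45}
    - {"delta_pos": [0,0,0.0005],"delta_rot": [0,0,0],"claw": 45}
    - {"delta_pos": [0,0,0.0005],"delta_rot": [0,0,0],"claw": 45}
    - {"delta_pos": [0,0,0.02],"delta_rot": [0,0,0],"claw": 45}
    - {"delta_pos": [0,-0.02,0.06],"delta_rot": [0,0,0],"claw": 45}
    - {"delta_pos": [0,-0.05,0.09],"delta_rot": [0,0,0],"claw": 0}
    - {"delta_pos": [0,-0.08,0.11],"delta_rot": [0,0,0],"claw": 0}
    - {"delta_pos": [0,-0.08,0.11],"delta_rot": [0,0,0],"claw": 0}
    - {"delta_pos": [0,-0.08,0.11],"delta_rot": [0,0,0],"claw": 0}

```text
time: 11.77
eef_pos: [0.5404, 0.1267, 0.2496]
tcp_rot: [0.526, 0.473, -0.523, 0.476]
contact_force: [-0.8, 0.3, -0.5]
opening: 0.007
```

```bash
python3 - <<'E'
from lid import *
a,c=lid(.096); cv2.imwrite("pics/w7.png",a)
s=ctrl.get_state(); print(s["eef_pos"],s["contact_force"],s["opening"],s["qpos"].round(2), ctrl.finger_overhang)
E
```

```text
[  85   69   66   21 1267] [117.5  78.5] [0.4411 0.2188 0.096 ] [0.4473 0.2176 0.112 ]
[162 157  23  23 410] [173.3 168.3] [0.4714 0.145  0.096 ] [0.4758 0.1482 0.112 ]
[307 157  23  22 406] [317.9 167.6] [0.5904 0.1334 0.096 ] [0.5878 0.1373 0.112 ]
[0.53936109 0.12748103 0.24753556] [ 0.53769428  0.79672719 -0.93121464] -0.001704104584959839 [ 0.05  0.03  1.89 -0.    1.23  0.15] 0.025
```

View pics/w7.png

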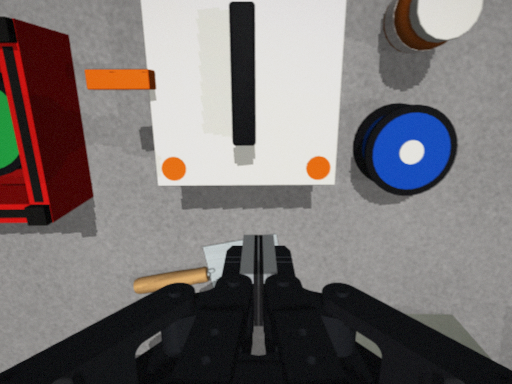

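Lid centre (0.5377,0.2089), yaw -0.097, plate height as expected, so the laid-on step looks good. Now to corner b with the fingers shut.

play_rows:
  targets:
    - {"delta_pos": [-0.04,0.01,-0.02],"delta_rot": [0,0,0],"claw": 0}
    - {"delta_pos": [-0.069,0.017,-0.05],"delta_rot": [0,0,0],"claw": 0}
    - {"delta_pos": [-0.069,0.017,-0.09],"delta_rot": [0,0,0],"claw": 0}
    - {"delta_pos": [-0.069,0.017,-0.115],"delta_rot": [0,0,0],"claw": 0}
    - {"delta_pos": [-0.069,0.017,-0.124],"delta_rot": [0,0,0],"claw": 0}
    - {"delta_pos": [-0.069,0.017,-0.126],"delta_rot": [0,0,0],"claw": 0}
    - {"delta_pos": [-0.069,0.017,-0.126],"delta_rot": [0,0,0],"claw": 0}

```text
time: 12.4
eef_pos: [0.4693, 0.1451, 0.12]
tcp_rot: [-0.523, -0.475, 0.524, -0.475]
contact_force: [-0.1, -0.7, 1.0]
opening: -0.001
```

play_rows:
  targets:
    - {"delta_pos": [0,0,-0.002],"delta_rot": [0,0,0],"claw": 0}
    - {"delta_pos": [0,0,-0.004],"delta_rot": [0,0,0],"claw": 0}
    - {"delta_pos": [0,0,-0.006],"delta_rot": [0,0,0],"claw": 0}
    - {"delta_pos": [0,0,-0.006],"delta_rot": [0,0,0],"claw": 0}

```text
time: 12.73
eef_pos: [0.4703, 0.1455, 0.1162]
tcp_rot: [-0.523, -0.475, 0.524, -0.475]
contact_force: [-5.3, -0.4, 9.9]
opening: -0.002
```

play_rows:
  targets:
    - {"delta_pos": [0,0,-0.003],"delta_rot": [0,0,0],"claw": 0}
    - {"delta_pos": [0,0,-0.005],"delta_rot": [0,0,0],"claw": 0}
    - {"delta_pos": [0,0,-0.0065],"delta_rot": [0,0,0],"claw": 0}
    - {"delta_pos": [0,0,-0.0065],"delta_rot": [0,0,0],"claw": 0}

```text
time: 13.07
eef_pos: [0.4706, 0.1456, 0.114]
tcp_rot: [-0.522, -0.476, 0.525, -0.475]
contact_force: [-12.1, -3.0, 23.2]
opening: -0.003
```

play_rows:
  targets:
    - {"delta_pos": [0,0,-0.004],"delta_rot": [0,0,0],"claw": 0}
    - {"delta_pos": [0,0,-0.006],"delta_rot": [0,0,0],"claw": 0}
    - {"delta_pos": [0,0,-0.006],"delta_rot": [0,0,0],"claw": 0}

```text
time: 13.32
eef_pos: [0.4709, 0.1456, 0.1139]
tcp_rot: [-0.52, -0.477, 0.526, -0.475]
contact_force: [-16.8, -3.7, 32.2]
opening: -0.001
```

play_rows:
  targets:
    - {"delta_pos": [0,0,0.015],"delta_rot": [0,0,0],"claw": 0}
    - {"delta_pos": [0.007,0.03,0.035],"delta_rot": [0,0,0],"claw": 0}
    - {"delta_pos": [0.014,0.07,0.035],"delta_rot": [0,0,0],"claw": 0}
    - {"delta_pos": [0.014,0.11,0.035],"delta_rot": [0,0,0],"claw": 0}
    - {"delta_pos": [0.014,0.139,0.03],"delta_rot": [0,0,0],"claw": 0}
    - {"delta_pos": [0.014,0.139,0.015],"delta_rot": [0,0,0],"claw": 0}
    - {"delta_pos": [0.014,0.139,0.012],"delta_rot": [0,0,0],"claw": 0}
    - {"delta_pos": [0.014,0.139,0.012],"delta_rot": [0,0,0],"claw": 0}

```text
time: 13.98
eef_pos: [0.484, 0.2846, 0.1245]
tcp_rot: [-0.519, -0.478, 0.527, -0.475]
contact_force: [-0.3, -0.2, -0.7]
opening: -0.005
```

```bash
python3 - <<'E'
from lid import *
a,c=lid(.096); lid(.096,cam="top")
e,f=lid(.096,cam="scene"); cv2.imwrite("pics/s8.png",cv2.resize(e[115:215,225:325],None,fx=6,fy=6,interpolation=cv2.INTER_CUBIC))
E
```

```text
[254 231  30  15 152] [272.  237.5] [0.4894 0.29   0.096 ] [0.4896 0.2974 0.112 ]
[495 233  17  36 442] [504.6 251.7] [0.5989 0.2727 0.096 ] [0.587  0.2821 0.112 ]
[382 159   5   9  39] [383.9 163. ] [ 0.6386 -0.4733  0.096 ] [ 0.6345 -0.4688  0.112 ]
[199 167   4   4  11] [200.1 168.2] [0.6038 0.2758 0.096 ] [0.6    0.2738 0.112 ]
[234 170   3   4   9] [234.9 171.3] [0.5928 0.1349 0.096 ] [0.589 0.134 0.112]
[230 199   4   4  12] [231.5 200.5] [0.4737 0.1454 0.096 ] [0.471  0.1445 0.112 ]
[211 201   4  12  40] [212.6 206.7] [0.4475 0.2201 0.096 ] [0.445  0.2185 0.112 ]
[250 145  10   8  39] [254.7 148.4] [0.4431 0.2261 0.096 ] [0.4526 0.2116 0.112 ]
[225 147   3   3   4] [226.2 148. ] [0.3541 0.1668 0.096 ] [0.3652 0.1533 0.112 ]
[298 158   3   2   6] [299.  158.5] [0.6067 0.274  0.096 ] [0.6134 0.2587 0.112 ]
[248 163   4   3  10] [249.5 164.2] [0.4747 0.1462 0.096 ] [0.4837 0.1331 0.112 ]
[274 179   5   3  11] [276. 180.] [0.5939 0.1354 0.096 ] [0.6008 0.1224 0.112 ]
[162 340  11  10  35] [167.2 344.4] [ 0.6646 -0.4874  0.096 ] [ 0.6704 -0.4896  0.112 ]
```

View pics/s8.png

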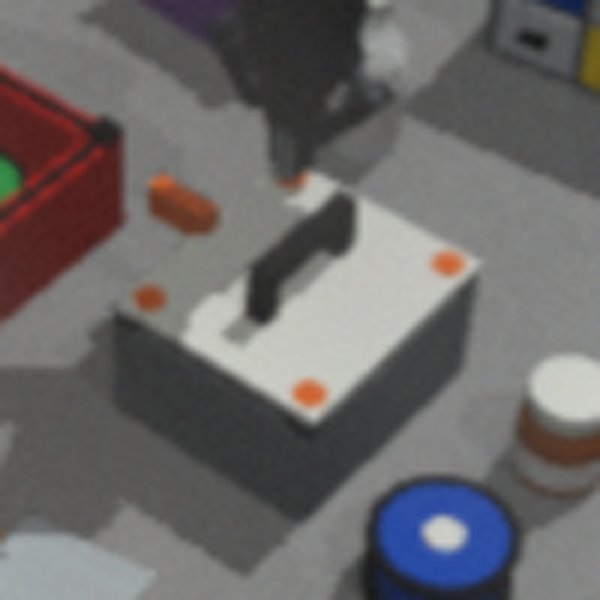

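b is home: it stopped hard at 32 N and about 7.5 mm down, and the lid is still seated. I'll correct a small accumulated tool tilt, then press a.

```bash
python3 - <<'E'
from h import *
go(.4848,.2844,.118,-.0975)
E
```

```text
dpos [-0.0006  0.0004 -0.0084] drot [ 0.0009 -0.0024 -0.0007] alt [0.004 0.001 0.999] q6 0.44 F [ 1.5 -0.3 -0.5] t 14.1333
```

play_rows:
  targets:
    - {"delta_pos": [-0.0005,0,-0.005],"delta_rot": [0.001,-0.0024,-0.0007],"claw": 0}
    - {"delta_pos": [-0.0005,0,-0.008],"delta_rot": [0.001,-0.0024,-0.0007],"claw": 0}
    - {"delta_pos": [-0.0005,0,-0.011],"delta_rot": [0.001,-0.0024,-0.0007],"claw": 0}
    - {"delta_pos": [-0.0005,0,-0.014],"delta_rot": [0.001,-0.0024,-0.0007],"claw": 0}
    - {"delta_pos": [-0.0005,0,-0.016],"delta_rot": [0.001,-0.0024,-0.0007],"claw": 0}
    - {"delta_pos": [-0.0005,0,-0.016],"delta_rot": [0.001,-0.0024,-0.0007],"claw": 0}

```text
time: 14.63
eef_pos: [0.4858, 0.2837, 0.1138]
tcp_rot: [0.524, 0.475, -0.524, 0.475]
contact_force: [-5.7, -2.9, 14.0]
opening: 0.002
```

play_rows:
  targets:
    - {"delta_pos": [0,0,-0.003],"delta_rot": [0,0,0],"claw": 0}
    - {"delta_pos": [0,0,-0.006],"delta_rot": [0,0,0],"claw": 0}
    - {"delta_pos": [0,0,-0.007],"delta_rot": [0,0,0],"claw": 0}
    - {"delta_pos": [0,0,-0.007],"delta_rot": [0,0,0],"claw": 0}

```text
time: 14.97
eef_pos: [0.4862, 0.2837, 0.1135]
tcp_rot: [-0.523, -0.475, 0.525, -0.475]
contact_force: [-13.9, -5.2, 29.8]
opening: -0.003
```

play_rows:
  targets:
    - {"delta_pos": [0,0,0.02],"delta_rot": [0,0,0],"claw": 0}
    - {"delta_pos": [0.03,-0.003,0.04],"delta_rot": [0,0,0],"claw": 0}
    - {"delta_pos": [0.07,-0.007,0.04],"delta_rot": [0,0,0],"claw": 0}
    - {"delta_pos": [0.105,-0.01,0.04],"delta_rot": [0,0,0],"claw": 0}
    - {"delta_pos": [0.118,-0.011,0.03],"delta_rot": [0,0,0],"claw": 0}
    - {"delta_pos": [0.118,-0.011,0.018],"delta_rot": [0,0,0],"claw": 0}
    - {"delta_pos": [0.118,-0.011,0.015],"delta_rot": [0,0,0],"claw": 0}
    - {"delta_pos": [0.118,-0.011,0.015],"delta_rot": [0,0,0],"claw": 0}

```text
time: 15.63
eef_pos: [0.6017, 0.2721, 0.1255]
tcp_rot: [-0.521, -0.476, 0.527, -0.474]
contact_force: [-0.3, 0.8, -0.2]
opening: -0.001
```

```bash
python3 - <<'E'
from lid import *
lid(.09,cam="top"); lid(.09)
go(.6042,.2727,.1135,-.0975)
E
```

```text
[345 139   7   1   7] [348. 139.] [ 0.7392 -0.3274  0.09  ] [ 0.7342 -0.3242  0.106 ]
[382 159   5   9  39] [383.9 163. ] [ 0.6402 -0.475   0.09  ] [ 0.6361 -0.4705  0.106 ]
[233 170   4   4  12] [234.5 171.5] [0.5934 0.1367 0.09  ] [0.5897 0.1359 0.106 ]
[230 200   4   3   8] [231.5 201. ] [0.4727 0.1457 0.09  ] [0.47   0.1448 0.106 ]
[ 383  180   79   51 1018] [415.9 196.3] [0.6782 0.289  0.09  ] [0.6709 0.2948 0.106 ]
[  11  222   38   36 1041] [ 29.6 239.4] [0.4861 0.2849 0.09  ] [0.4989 0.2912 0.106 ]
[249 226  37  21 349] [270.1 234.3] [0.6068 0.276  0.09  ] [0.607  0.2832 0.106 ]
[   0  331   39   42 1015] [ 13.5 348.3] [0.4572 0.2206 0.09  ] [0.473  0.2336 0.106 ]
dpos [ 0.0016 -0.0001 -0.0142] drot [ 0.0005 -0.0013  0.0001] alt [-0.002 -0.001 -1.   ] q6 0.37 F [-0.3 -0.1  1. ] t 15.7333
```

play_rows:
  targets:
    - {"delta_pos": [0.002,0,-0.005],"delta_rot": [0.0005,-0.0013,0],"claw": 0}
    - {"delta_pos": [0.002,0,-0.009],"delta_rot": [0.0005,-0.0013,0],"claw": 0}
    - {"delta_pos": [0.002,0,-0.012],"delta_rot": [0.0005,-0.0013,0],"claw": 0}
    - {"delta_pos": [0.002,0,-0.015],"delta_rot": [0.0005,-0.0013,0],"claw": 0}
    - {"delta_pos": [0.002,0,-0.017],"delta_rot": [0.0005,-0.0013,0],"claw": 0}
    - {"delta_pos": [0.002,0,-0.017],"delta_rot": [0.0005,-0.0013,0],"claw": 0}

```text
time: 16.23
eef_pos: [0.6052, 0.2737, 0.1139]
tcp_rot: [0.525, 0.475, -0.523, 0.475]
contact_force: [-3.4, -0.6, 9.3]
opening: 0.002
```

play_rows:
  targets:
    - {"delta_pos": [0,0,-0.003],"delta_rot": [0,0,0],"claw": 0}
    - {"delta_pos": [0,0,-0.005],"delta_rot": [0,0,0],"claw": 0}
    - {"delta_pos": [0,0,-0.006],"delta_rot": [0,0,0],"claw": 0}
    - {"delta_pos": [0,0,-0.006],"delta_rot": [0,0,0],"claw": 0}

```text
time: 16.57
eef_pos: [0.6055, 0.2739, 0.1136]
tcp_rot: [0.524, 0.475, -0.523, 0.476]
contact_force: [-8.9, -4.0, 19.3]
opening: 0.002
```

play_rows:
  targets:
    - {"delta_pos": [0,0,-0.005],"delta_rot": [0,0,0],"claw": 0}
    - {"delta_pos": [0,0,-0.007],"delta_rot": [0,0,0],"claw": 0}
    - {"delta_pos": [0,0,-0.007],"delta_rot": [0,0,0],"claw": 0}

```text
time: 16.82
eef_pos: [0.6055, 0.2739, 0.1135]
tcp_rot: [-0.523, -0.475, 0.523, -0.477]
contact_force: [-11.7, -5.3, 24.7]
opening: 0.001
```

play_rows:
  targets:
    - {"delta_pos": [0,0,0.02],"delta_rot": [0,0,0],"claw": 0}
    - {"delta_pos": [-0.003,-0.03,0.04],"delta_rot": [0,0,0],"claw": 0}
    - {"delta_pos": [-0.008,-0.07,0.04],"delta_rot": [0,0,0],"claw": 0}
    - {"delta_pos": [-0.014,-0.11,0.04],"delta_rot": [0,0,0],"claw": 0}
    - {"delta_pos": [-0.014,-0.139,0.035],"delta_rot": [0,0,0],"claw": 0}
    - {"delta_pos": [-0.014,-0.139,0.02],"delta_rot": [0,0,0],"claw": 0}
    - {"delta_pos": [-0.014,-0.139,0.018],"delta_rot": [0,0,0],"claw": 0}
    - {"delta_pos": [-0.014,-0.139,0.018],"delta_rot": [0,0,0],"claw": 0}

```text
time: 17.48
eef_pos: [0.5903, 0.1349, 0.1303]
tcp_rot: [-0.522, -0.476, 0.524, -0.476]
contact_force: [-0.1, -0.2, -0.2]
opening: 0.001
```

```bash
python3 - <<'E'
from lid import *
lid(.09,cam="top"); lid(.09)
go(.5915,.1345,.1135,-.0975)
E
```

```text
[382 159   5   9  39] [383.9 163. ] [ 0.6402 -0.475   0.09  ] [ 0.6361 -0.4705  0.106 ]
[199 167   3   3   8] [200.1 168.1] [0.6055 0.2765 0.09  ] [0.6017 0.2744 0.106 ]
[196 196   3   4   9] [196.9 197.3] [0.4853 0.2848 0.09  ] [0.4825 0.2827 0.106 ]
[211 202   4  11  38] [212.5 207.1] [0.447  0.2209 0.09  ] [0.4446 0.2193 0.106 ]
[  13  224   38   35 1019] [ 31.4 241.1] [0.4729 0.145  0.09  ] [0.4854 0.1513 0.106 ]
[248 227  35  19 292] [267.7 234.1] [0.5947 0.1372 0.09  ] [0.5949 0.1444 0.106 ]
dpos [ 0.     -0.0013 -0.0182] drot [ 0.0006  0.0004 -0.0012] alt [-0.001  0.001  0.999] q6 0.15 F [-0.4  0.6  0.1] t 17.5833
```

Three corners pressed. Now c. I'll stop briefly at first contact to confirm it is still up.

play_rows:
  targets:
    - {"delta_pos": [0,0,-0.006],"delta_rot": [0.0006,0,-0.001],"claw": 0}
    - {"delta_pos": [0,0,-0.011],"delta_rot": [0.0006,0,-0.001],"claw": 0}
    - {"delta_pos": [0,0,-0.0125],"delta_rot": [0.0006,0,-0.001],"claw": 0}
    - {"delta_pos": [0,0,-0.0125],"delta_rot": [0.0006,0,-0.001],"claw": 0}

```text
time: 17.92
eef_pos: [0.592, 0.1367, 0.12]
tcp_rot: [0.524, 0.475, -0.523, 0.476]
contact_force: [-0.6, 1.6, 3.5]
opening: 0.001
```

play_rows:
  targets:
    - {"delta_pos": [0,0,-0.004],"delta_rot": [0,0,0],"claw": 0}
    - {"delta_pos": [0,0,-0.007],"delta_rot": [0,0,0],"claw": 0}
    - {"delta_pos": [0,0,-0.009],"delta_rot": [0,0,0],"claw": 0}
    - {"delta_pos": [0,0,-0.011],"delta_rot": [0,0,0],"claw": 0}
    - {"delta_pos": [0,0,-0.012],"delta_rot": [0,0,0],"claw": 0}
    - {"delta_pos": [0,0,-0.012],"delta_rot": [0,0,0],"claw": 0}

```text
time: 18.42
eef_pos: [0.5927, 0.1367, 0.1129]
tcp_rot: [0.523, 0.475, -0.523, 0.476]
contact_force: [-9.6, -2.0, 22.1]
opening: 0.0
```

play_rows:
  targets:
    - {"delta_pos": [0,0,-0.004],"delta_rot": [0,0,0],"claw": 0}
    - {"delta_pos": [0,0,-0.007],"delta_rot": [0,0,0],"claw": 0}
    - {"delta_pos": [0,0,-0.007],"delta_rot": [0,0,0],"claw": 0}

```text
time: 18.67
eef_pos: [0.593, 0.1368, 0.1128]
tcp_rot: [-0.522, -0.476, 0.524, -0.476]
contact_force: [-15.1, -3.9, 30.9]
opening: -0.0
```

play_rows:
  targets:
    - {"delta_pos": [0,0,0.02],"delta_rot": [0,0,0],"claw": 0}
    - {"delta_pos": [0,-0.02,0.06],"delta_rot": [0,0,0],"claw": 0}
    - {"delta_pos": [-0.03,-0.03,0.1],"delta_rot": [0,0,0],"claw": 0}
    - {"delta_pos": [-0.055,-0.04,0.14],"delta_rot": [0,0,0],"claw": 0}
    - {"delta_pos": [-0.055,-0.04,0.18],"delta_rot": [0,0,0],"claw": 0}
    - {"delta_pos": [-0.055,-0.04,0.21],"delta_rot": [0,0,0],"claw": 0}
    - {"delta_pos": [-0.055,-0.04,0.21],"delta_rot": [0,0,0],"claw": 0}
    - {"delta_pos": [-0.055,-0.04,0.21],"delta_rot": [0,0,0],"claw": 0}

```text
time: 19.33
eef_pos: [0.5393, 0.097, 0.3272]
tcp_rot: [0.524, 0.474, -0.522, 0.479]
contact_force: [-0.5, 0.4, -0.0]
opening: -0.0
```

```bash
python3 - <<'E'
from lid import *
a,c=lid(.088)
e,f=lid(.088,cam="scene"); 
A=cv2.resize(e[115:215,225:325],None,fx=6,fy=6,interpolation=cv2.INTER_CUBIC)
cv2.imwrite("pics/s9.png",A)
s=ctrl.get_state();print(s["eef_pos"],s["contact_force"],s["time"])
E
```

```text
[125  41  50  17 781] [149.3  48.5] [0.4434 0.2186 0.088 ] [0.4479 0.2164 0.104 ]
[182 113  18  18 259] [190.5 121.7] [0.4729 0.1447 0.088 ] [0.4761 0.1458 0.104 ]
[296 112  18  18 255] [304.7 120.7] [0.592  0.1344 0.088 ] [0.5898 0.136  0.104 ]
[272 145   3   2   4] [273.  145.8] [0.4874 0.2856 0.088 ] [0.4961 0.2702 0.104 ]
[250 147  11   7  45] [254.7 150. ] [0.4435 0.2258 0.088 ] [0.453  0.2114 0.104 ]
[298 159   3   3   7] [299. 160.] [0.6072 0.2748 0.088 ] [0.6139 0.2596 0.104 ]
[248 165   4   3  10] [249.5 165.8] [0.4748 0.1461 0.088 ] [0.4838 0.1331 0.104 ]
[275 181   4   3   9] [276.3 181.9] [0.596  0.1349 0.088 ] [0.6029 0.1221 0.104 ]
[162 340  11  10  36] [167.2 344.3] [ 0.6618 -0.4863  0.088 ] [ 0.6675 -0.4884  0.104 ]
[0.53762016 0.09695226 0.32175319] [ 0.44789914  0.94264133 -0.09556495] 19.4333
```

View pics/s9.png

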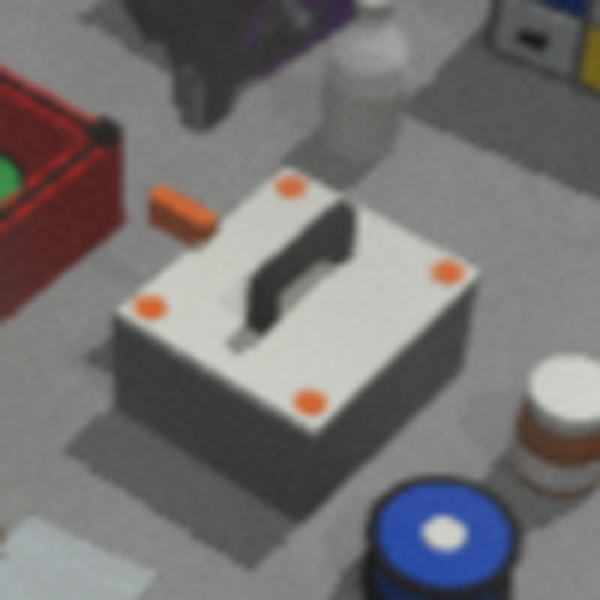

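The lid sits flat on the box, with all four dots where they should be at z = 0.088 and no gap at the rim. Handing in.

```bash
python3 -c "
from plant import ctrl
print(ctrl.sign_off())"
```

```text
the job is handed in; nothing more can be done
None
```

I finished the job and handed it in at about 19.5 s of the 72 s allowed. The hand-in gave no verdict, so this rests on my own measurements.

- **Pull-out:** I pulled the lid out by its tab and let it go flat on the table. By the camera estimate it was about 24 mm clear of the riser.
- **Laying on the box:** I carried it by the handle and lowered it until it touched at the expected height (origin about 76 mm, about 5 N). I then let go. All pads should still have been up.
- **Pressing the corners:** I pressed them in the order b, a, d, c. Each one came to a hard stop at 25–32 N with the plate about 8 mm lower. The last corner, c, was still up when I first touched it and then travelled about 7 mm.

**Last checks:** The four dots lay at the closed height. The lid's centre was within about 2 mm of the box centre I had estimated, and the lid looked flat with no gap. The gripper was clear, with no contact force.

**Limits of these checks:** I had no direct pad readings, so pad travel comes from tool height and force. My two fixed-camera estimates of the box position differed by about 5 mm in x, and a closer wrist look settled it. I saw no bystander out of place, but I did not measure their final positions.

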